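# Take the clipped lid off the component box

### The job

Open the black component box: tip its white lid up by the orange tab, with the far edge still under the orange clip, draw it out towards the tab side and lift it off. Lay it gently and flat, tab upwards, on the blue pad, with its far edge pushed squarely up against the middle of the yellow stop until they touch, and let go. The box must stay standing where it is, and the other things on the bench must be left alone.

Things in the scene. Friction and masses are not known exactly. Their poses are not given: they have to be found in the camera images.
- box: black open-topped component box, 150 (x) by 120 (y) by 65 mm high, walls 4 mm, loose on the bench, about 0.8 kg with contents. Origin at the centre of its underside, z up. The orange clip on its far (+x) wall keeps the lid from being lifted straight up; the lid's tab is on its near (-x) side
- lid: white lid, 0.13 kg, loose on the box: plate 150 (x) by 120 (y) by 4 mm, under it a skirt 12 mm deep hanging inside the box walls with 2.5 mm play. Origin at the centre of the skirt's lower edge, plate at z = 12 to 16 mm; laid on a surface, the origin is at that surface. Closed, the plate rests on the box rim, axes as the box's, origin 53 mm above the box's
- lid_tab (a point): grip point on the orange flat tab, which rises from the lid's near edge (x = -71, z = 15 mm) leaning outwards, to -x, 35 degrees from the lid's z axis: 56 mm wide along y, 55 mm long, 4 mm thick. The point is mid-thickness, 40 mm up the slope, 15 mm from the free end; in the lid's frame x = -93.9, y = 0, z = 47.8 mm. Axes as the lid's
- lid_back (a point): middle of the lower edge of the plate's far (+x) side, about which the lid tips; in the lid's frame x = 75, y = 0, z = 12 mm
- box_lip (a point): middle of the lower front edge of the orange clip, 90 mm wide, that stands on the box's far wall and reaches 8 mm over the closed lid's far edge, 4 mm above its top; in the box's frame x = 67, y = 0, z = 73 mm. The clip's top is at z = 77 mm
- pad: blue square lid rest, 220 by 220 by 4 mm, fixed on the bench. Origin at the centre of its underside, its top 4 mm above it. A yellow stop ledge, 12 mm thick, 180 mm long (y) and 24 mm high above the bench, runs along its far (+x) side; its inner face is at x = 95 mm
- pad_stop (a point): middle of the inner face of the yellow stop, 18 mm above the bench, where the middle of the lid's far edge belongs; in the pad's frame x = 95, y = 0, z = 18 mm; its x axis points into the stop
- screwdriver: bystander: yellow-handled screwdriver 170 mm long, lying along its x axis; origin under its middle
- spool: bystander: metal spool 54 mm across, 40 mm high, standing beside the box; origin under its middle
- flux: bystander: jar with red cap, 44 mm across, 75 mm high; origin under its middle
- meter: bystander: yellow hand multimeter 130 by 70 by 36 mm, lying flat; origin under its middle
- board: bystander: red circuit board 100 by 70 mm, 16 mm high with its parts; origin under its middle
- cup: bystander: grey cup 72 mm across, 90 mm high; origin under its middle

How it is judged:
By the outcome, as a careful person would: the job done as asked, in the order asked, and still so for the second after the job is handed in, with the robot touching nothing.
It also fails if it takes over 51 s, if anything falls off the work surface, if the arm or the gripper's body presses on something with over 40 N, if the wrist force passes 120 N, or if a joint passes its speed limit or range.

### The arm

A 6-joint arm with a two-finger parallel gripper is mounted at the origin on the work surface. World frame = base frame: x ahead of the robot, y to its left, z up, the work surface at z = 0. Lengths are in m, angles in degrees, forces in N, time in s.
With the tool pointing down it reaches from about 0.25 to 0.775 m from the base axis. Payload 4 kg.
Tool frame: the origin (TCP) lies on the mounting face of the last link; the fingertips stand 199 mm ahead of it and the grasp point (between the pads) lies 180 mm ahead of it (r.grip_depth is the z of the grasp point in the tool frame, in m); z points along the fingers, y is the line along which they close (so a half turn about z gives the same grasp; the last joint's range is limited). The gripper opens to 94 mm and grips with 3 to 60 N. Pads are 16 mm wide; open, the fingers measure 119 mm over their backs; the gripper's body (75 mm by 177 mm) begins 78 mm behind the grasp point.
Start: joints at [61.874, 4.996, 78.535, -0, 96.463, -5.907], TCP at [0.208, 0.509, 0.405] pointing down, gripper open.
Joint ranges: [-177.83, 177.83], [-43.37, 116.18], [15.69, 146.23], [-61.86, 241.86], [9.47, 152.12], [-147.06, 147.06]. Speed limits (degrees/s): [159.86, 159.86, 180, 180, 180, 180].

### API

Orientations are given as a 3x3 rotation matrix whose columns are the frame's x, y, z axes.
In Python, from rig import telemetry, optics, finish_job, r gives the robot as it stands.
- The arm moves only by the shell command python3 -m crank 'ROWS' [OPENING] [FORCE]. ROWS is JSON, a list of rows, each a list of 2 entries, a list of its own where there are three numbers: the shift along the tool's x, y, z in m, then the turn about the tool's z in degrees. A call has 1 to 12 rows; each row shifts and turns the commanded pose from where the row before left it, along the tool's axes as they then stand; what a row does not reach is not made up. A row lasts 1/8 s, in which the tool goes at most 62.5 mm and 10.7 degrees, less where a joint would pass 70% of its speed; a pose out of reach is approached as far as the arm can. A call is refused whole if a number of a shift passes 0.0625 or a number of a turn 10.7, either way. A call with a gripper value outside its range is refused whole. OPENING is the opening, from -1 (shut) to 1 (fully open), set as the call begins (- or left out, the last holds). The fingers move at their own pace and stop on an object; FORCE is the grip in N (left out, the last holds). Time passes only in rows, so rows that do not move let the fingers close. It gives the time, the measured TCP pose, the force, the opening and the grip force at its end, in the units of the state.
- telemetry.get_obs(): the state, without advancing time (a new reading comes with each control period).
- optics.read_camera(name): name is "scene" or "side" or "wrist"; returns a dict with "frame" (384x512x3 uint8, blue, green, red), "depth" (384x512 float32, m along the optical axis (not along the pixel's ray), 0 where there is no reading), "fx", "fy", "cx", "cy" (pixels), "R" (3x3) and "t" (3): a world point X has camera coordinates R X + t; the wrist camera has in their place "T_tool_cam" (4x4, takes a point from camera to tool coordinates, whose origin is the TCP and whose axes are the flange's). Camera axes: x right, y down, z forward; pixel columns grow to the right and rows downward; lengths in m; the calibration is good to about 2 mm. A picture is of the moment at which its call begins: read the wrist's pose just before it.
- finish_job(): hands the job in; it is judged then, once.
The state is a dict: "t": time; "joints": joint angles; "qvel": joint speeds; "joint_efforts": joint torques, N m; "tcp_pos": TCP position; "eef_rot": TCP orientation; "wrist_force": force on the tool from outside, world axes, zero at the start; "wrist_torque": the same for the moment, N m; "gripper_width": finger opening in m; "gripper_force": force on a finger pad.
Only numpy, scipy, OpenCV 4.12 (cv2) and the standard library are available. Lean on these libraries where they do the work, as an engineer would, in place of code of your own. Each camera call takes 0.05 s, during which the arm holds its last target. There are 200 camera calls.

## Working session

There is one attempt and no reset: what is moved stays moved. The work goes in short steps, Python scripts to look and compute and a shell command to move; the robot and the scene stay as the last step left them, time stands still between calls to the robot, and variables do not carry over. Pictures are saved under pics/ and viewed, at most 12 in all, crops included, and the job is handed in when it is done.

```bash
mkdir -p pics; ls; python3 - <<'E'
from rig import telemetry, optics, r
import cv2, numpy as np
o=telemetry.get_obs(); print(o['t'],o['tcp_pos'],o['eef_rot'],o['gripper_width'],r.grip_depth)
for n in ['scene','side','wrist']:
    c=optics.read_camera(n); cv2.imwrite(f'pics/{n}0.png',c['frame']); np.save(f'{n}0.npy',c,allow_pickle=True)
    print(n,{k:np.round(v,3).tolist() for k,v in c.items() if k not in('frame','depth')}, (c['depth']>0).mean())
a=[cv2.imread(f'pics/{n}0.png') for n in ['scene','side']]
E
```

```text
pics
0.0 [0.20793665 0.50905509 0.40352143] [[-9.25738674e-01  3.78162529e-01 -1.00435162e-03]
 [ 3.78163810e-01  9.25736677e-01 -1.93322525e-03]
 [ 1.98691780e-04 -2.16947081e-03 -9.99997627e-01]] 0.0939407116143603 0.1804
scene {'fx': 439.817, 'fy': 439.817, 'cx': 250.221, 'cy': 184.694, 'R': [[-0.706, 0.708, -0.013], [0.572, 0.56, -0.599], [-0.417, -0.43, -0.801]], 't': [0.418, -0.294, 1.732]} 0.99578857421875
side {'fx': 448.644, 'fy': 448.644, 'cx': 252.159, 'cy': 190.428, 'R': [[0.776, -0.631, 0.004], [-0.496, -0.613, -0.616], [0.391, 0.475, -0.788]], 't': [-0.452, 0.339, 1.14]} 0.9962259928385416
wrist {'fx': 332.388, 'fy': 332.388, 'cx': 261.199, 'cy': 190.984, 'T_tool_cam': [[0.0, -0.966, -0.26, 0.074], [1.0, 0.001, -0.001, -0.0], [0.001, -0.26, 0.966, 0.021], [0.0, 0.0, 0.0, 1.0]]} 0.9962005615234375
```

View pics/scene0.png

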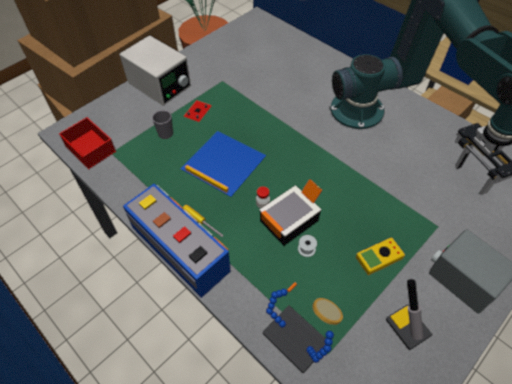

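View pics/side0.png

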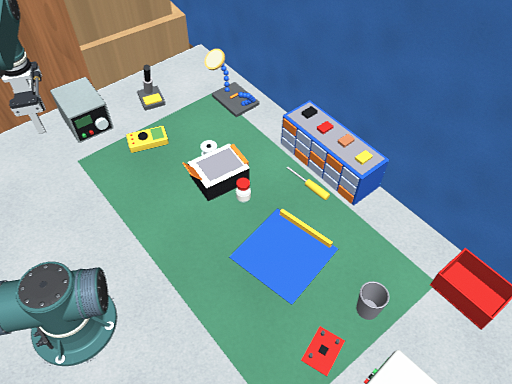

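Scene: the box and lid are at about (290,213), the tab at (312,190), the clip at (268,222), the flux at (263,195), the spool at (307,245), the pad at (225,162) and the stop at (205,178). Side: the lid is at (218,165), the tab at (192,170), the clip at (240,155), the pad at (285,255) and the stop at (305,228).

```bash
cat > h.py <<'E'
import numpy as np, cv2
from rig import telemetry, optics, r
def cam(n):
    o=telemetry.get_obs(); c=optics.read_camera(n)
    if n=='wrist':
        T=np.eye(4); T[:3,:3]=o['eef_rot']; T[:3,3]=o['tcp_pos']; T=T@c['T_tool_cam']
        c['Rw'],c['o']=T[:3,:3],T[:3,3]
    else: c['Rw'],c['o']=c['R'].T,-c['R'].T@c['t']
    return c
def rays(c,uv):
    uv=np.asarray(uv,float).reshape(-1,2)
    return np.c_[(uv[:,0]-c['cx'])/c['fx'],(uv[:,1]-c['cy'])/c['fy'],np.ones(len(uv))]@c['Rw'].T
def onplane(c,uv,z):
    d=rays(c,uv); return c['o']+d*((z-c['o'][2])/d[:,2])[:,None]
def cloud(c):
    v,u=np.mgrid[:384,:512]; d=rays(c,np.c_[u.ravel(),v.ravel()])
    return (c['o']+d*c['depth'].ravel()[:,None]).reshape(384,512,3)
def hsv(c): return cv2.cvtColor(c['frame'],cv2.COLOR_BGR2HSV)
def big(m):
    n,l,s,_=cv2.connectedComponentsWithStats(m.astype(np.uint8)); return l==1+np.argmax(s[1:,4])
def rect(xy):
    (cx,cy),(w,h),a=cv2.minAreaRect((np.asarray(xy)[:,:2]*1000).astype(np.float32)); return np.round([cx,cy,w,h,a],1)
E
python3 - <<'E'
from h import *
for n in ['scene','side']:
    c=cam(n); P=cloud(c); H=hsv(c); h,s,v=[H[...,i].astype(int) for i in range(3)]; z=P[...,2]
    reg=(P[...,0]>.15)&(P[...,0]<.85)&(abs(P[...,1])<.6)&(z<.16)
    pad=big(reg&(h>105)&(h<125)&(s>150)&(z<.02))
    ct=np.vstack(cv2.findContours(pad.astype(np.uint8),0,1)[0]).reshape(-1,2)
    print(n,'pad',rect(onplane(c,ct,.004)),'z',np.median(z[pad]))
    org=reg&(h<16)&(s>150)&(v>90)&(z>.05)
    k,l,st,_=cv2.connectedComponentsWithStats(org.astype(np.uint8))
    for i in range(1,k):
        if st[i,4]>15: q=P[l==i]; print(' orange',st[i],np.round(q.mean(0),3),np.round(q.min(0),3),np.round(q.max(0),3))
    yel=reg&(h>=16)&(h<32)&(s>150)
    k,l,st,_=cv2.connectedComponentsWithStats(yel.astype(np.uint8))
    for i in range(1,k):
        if st[i,4]>15: q=P[l==i]; print(' yellow',st[i],np.round(q.mean(0),3),np.round(q.max(0),3),rect(q))
    lid=reg&(abs(z-.069)<.006)&(s<70)
    lid=big(lid); ct=np.vstack(cv2.findContours(lid.astype(np.uint8),0,1)[0]).reshape(-1,2)
    print(' lid',lid.sum(),rect(onplane(c,ct,.069)),np.median(z[lid]))
    for nm,m in dict(flux=reg&((h<5)|(h>174))&(s>150)&(z>.04)).items(): print(nm,np.round(P[m].mean(0),3),m.sum())
E
```

```text
scene pad [ 549.2 -179.4  217.1  218.9   10.8] z 0.004414170044146459
 orange [ 95 125  16  24  55] [ 0.808 -0.529  0.066] [ 0.791 -0.597  0.051] [ 0.849 -0.498  0.074]
 orange [302 180  19  22 249] [0.483 0.164 0.093] [0.465 0.135 0.067] [0.5   0.195 0.119]
 orange [257 187  12  11 110] [0.584 0.049 0.075] [0.564 0.027 0.06 ] [0.602 0.068 0.083]
 orange [261 212  22  21 154] [0.645 0.146 0.074] [0.633 0.092 0.053] [0.654 0.188 0.084]
 orange [288 283   9   9  30] [0.775 0.34  0.113] [0.76  0.336 0.109] [0.789 0.343 0.117]
 yellow [186 166  41  25 181] [ 0.65  -0.157  0.021] [ 0.669 -0.071  0.031] [ 649.5 -157.7   12.6  175.1   10.6]
 yellow [183 205  22  18 138] [ 0.775 -0.076  0.024] [ 0.785 -0.035  0.032] [774.2 -78.   22.1  86.2   2.7]
 yellow [356 238  49  37 749] [0.478 0.444 0.028] [0.548 0.491 0.041] [475.3 434.5  81.  132.8  70.1]
 yellow [390 306  19  21 195] [0.598 0.587 0.026] [0.624 0.6   0.09 ] [592.8 584.   31.6  61.9  89.6]
 lid 1413 [569.9 155.  123.2 151.5  83.7] 0.06995632177610767
flux [ 0.707 -0.305  0.064] 289
side pad [ 549.6 -180.4  220.7  219.9   10.8] z 0.00
[... 501 characters left out ...]
6  44 286] [ 0.797 -0.544  0.063] [ 0.787 -0.599  0.05 ] [ 0.849 -0.501  0.073]
 yellow [145  94  17  11  91] [0.594 0.586 0.025] [0.622 0.6   0.032] [592.  586.3  31.2  57.4  83. ]
 yellow [127 126  41  27 450] [0.466 0.427 0.024] [0.547 0.485 0.038] [477.4 436.6  77.4 128.8  71.7]
 yellow [230 144  18  19  81] [0.646 0.145 0.076] [0.694 0.246 0.083] [654.9 176.5 156.5  29.1  71.2]
 yellow [305 179  25  21 193] [ 0.771 -0.083  0.02 ] [ 0.787 -0.039  0.03 ] [773.8 -81.8  24.3  86.5   7. ]
 yellow [280 209  53  38 374] [ 0.648 -0.164  0.019] [ 0.672 -0.063  0.029] [ 648.7 -157.6   20.3  188.7    9.2]
 lid 1401 [570.3 150.6 124.5 151.4  83.1] 0.06920762726276575
flux [ 0.732 -0.392  0.062] 539
```

```bash
python3 -m crank '[[[0,0,0],-7.85],[[0,0,0],-7.85],[[-0.0307,-0.0315,0],0],[[-0.0307,-0.0315,0],0],[[-0.0307,-0.0315,0],0],[[-0.0307,-0.0315,0],0],[[-0.0307,-0.0315,0],0],[[-0.0307,-0.0315,0],0],[[-0.0307,-0.0315,0],0],[[-0.0307,-0.0315,0],0],[[-0.0307,-0.0315,0],0],[[-0.0307,-0.0315,0],0]]' 1 && python3 -m crank '[[[0,0,0],0],[[0,0,0],0]]'
cat > meas.py <<'E'
from h import *
c=cam('wrist'); P=cloud(c); H=hsv(c); h,s,v=[H[...,i].astype(int) for i in range(3)]; z=P[...,2]
np.set_printoptions(suppress=True,precision=4)
o=telemetry.get_obs(); print(o['t'],o['tcp_pos'],o['eef_rot'][:,1],o['wrist_force'])
import sys; cv2.imwrite('pics/w_%s.png'%sys.argv[1],c['frame'])
E
cat > m1.py <<'E'
from meas import *
org=(h<16)&(s>150)&(v>80)&(z>.05)&(z<.16)
k,l,st,_=cv2.connectedComponentsWithStats(org.astype(np.uint8))
for i in range(1,k):
    if st[i,4]>80: q=P[l==i]; print(' orange',st[i],q.mean(0),q.min(0),q.max(0),rect(q))
lid=big((s<70)&(abs(z-.069)<.008)); ct=np.vstack(cv2.findContours(lid.astype(np.uint8),0,1)[0]).reshape(-1,2)
print('lid',lid.sum(),rect(onplane(c,ct,.069)),np.median(z[lid]))
E
python3 m1.py a
```

```text
t: 1.75
tcp_pos: [0.4779, 0.1601, 0.4047]
eef_rot: [[-0.994, 0.114, 0.0], [0.114, 0.994, 0.0], [-0.0, 0.0, -1.0]]
wrist_force: [-0.3, -0.2, -0.0]
gripper_width: 0.094
gripper_force: 0.0
t: 2.0
tcp_pos: [0.477, 0.1616, 0.4045]
eef_rot: [[-0.994, 0.114, -0.001], [0.114, 0.994, 0.001], [0.001, 0.0, -1.0]]
wrist_force: [-0.4, 0.1, -0.1]
gripper_width: 0.0939
gripper_force: 0.0
2.05 [0.4768 0.1619 0.4047] [0.1127 0.9936 0.0005] [0.049  0.2448 0.7206]
 orange [ 233  182   66   23 1370] [0.4821 0.1641 0.0967] [0.4652 0.1353 0.0696] [0.5034 0.1925 0.115 ] [484.3 163.6  55.7  32.8  83.2]
 orange [153 271  31  36 686] [0.5845 0.0514 0.0742] [0.564  0.0319 0.0633] [0.6016 0.0668 0.0762] [586.7  52.1  25.6  40.1  54.3]
lid 12126 [554.6 155.4 119.5 122.7  83.3] 0.06897223034341424
```

View pics/w_a.png

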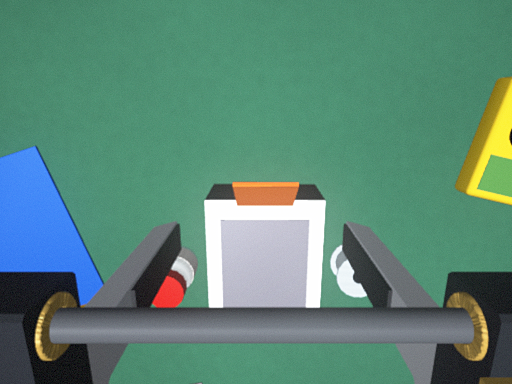

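Lid seen square: the tab is at (265,193) between the fingers, with the flux at (175,285) and the spool at (350,270) clear of the descent. The yaw agrees with the tool's. Descend and grip across the tab's width, so the lid can pivot.

```bash
python3 -m crank '[[[0,0.002,0.03],0],[[0,0,0.03],0],[[0,0,0.03],0],[[0,0,0.025],0],[[0,0,0.0085],0],[[0,0,0],0],[[0,0,0],0]]' 1 && python3 m1.py b
```

```text
t: 2.92
tcp_pos: [0.4778, 0.1637, 0.2827]
eef_rot: [[-0.994, 0.113, 0.003], [0.113, 0.994, 0.001], [-0.003, 0.001, -1.0]]
wrist_force: [0.7, 0.1, 1.0]
gripper_width: 0.094
gripper_force: 0.0
2.975 [0.4778 0.1636 0.2827] [0.1131 0.9936 0.001 ] [0.2155 0.4988 0.7217]
 orange [ 206  237  116   24 1716] [0.4812 0.1641 0.0982] [0.4647 0.1233 0.0505] [0.5016 0.193  0.1144] [483.3 158.1  66.5  33.5  82.1]
 orange [109 351  38  33 758] [0.5741 0.0588 0.0712] [0.565  0.0451 0.0592] [0.5879 0.0669 0.076 ] [575.5  58.8  22.4  18.3  69.6]
lid 9195 [513.7 160.2 119.4  42.5  83.5] 0.06871236542921447
```

```bash
python3 -m crank '[[[0,0,0],0],[[0,0,0],0],[[0,0,0],0],[[0,0,0],0],[[0,0,0],0]]' 0 15; python3 -m crank '[[[0,0,0],0],[[0,0,0],0],[[0,0,0],0],[[0,0,0],0]]' -1 15;python3 m1.py c
```

```text
t: 3.6
tcp_pos: [0.4775, 0.1634, 0.2812]
eef_rot: [[-0.994, 0.114, -0.0], [0.114, 0.994, 0.0], [0.0, 0.0, -1.0]]
wrist_force: [0.0, 0.0, 0.3]
gripper_width: 0.056
gripper_force: 15.0
t: 4.1
tcp_pos: [0.4775, 0.1634, 0.2812]
eef_rot: [[-0.994, 0.113, 0.0], [0.113, 0.994, 0.0], [0.0, 0.0, -1.0]]
wrist_force: [-1.2, 0.5, 0.1]
gripper_width: 0.0554
gripper_force: 15.0
4.15 [0.4775 0.1634 0.2812] [0.1135 0.9935 0.0002] [-0.3473  1.6621  0.3187]
 orange [ 203  240  117   23 1641] [0.4822 0.1626 0.097 ] [0.4651 0.1337 0.0714] [0.5029 0.1914 0.1155] [483.1 161.6  56.9  32.8  82.6]
lid 6912 [578.  152.1 119.4  33.4  83.6] 0.06921920174815582
```

View pics/w_c.png

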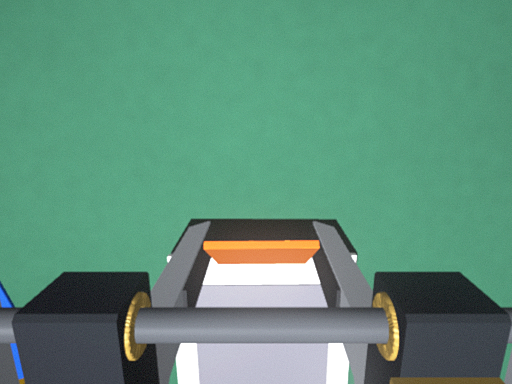

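The tab is held centred (opening 55.4 mm, tab at (262,250)). Tip it 12° about the far edge.

```bash
python3 -m crank '[[[0,0,0],0],[[-0.0010,0,-0.0044],0],[[-0.0011,0,-0.0044],0],[[-0.0013,0,-0.0044],0],[[-0.0013,0,-0.0043],0],[[-0.0015,0,-0.0043],0],[[-0.0015,0,-0.0042],0],[[-0.0017,0,-0.0042],0],[[-0.0017,0,-0.0041],0],[[0,0,0],0],[[0,0,0],0]]' -1 30
cat > m2.py <<'E'
from h import *
import sys
np.set_printoptions(suppress=True,precision=4)
f=[]
for n in ['scene','side']:
    c=cam(n); P=cloud(c); H=hsv(c); s=H[...,1]; f.append(cv2.resize(c['frame'][120:280,120:350] if n=='side' else c['frame'][120:280,190:420],None,fx=1.7,fy=1.7,interpolation=cv2.INTER_CUBIC))
    x0,y0,x1,y1=map(float,sys.argv[2:6]); z0=float(sys.argv[6])
    m=(s<60)&(H[...,2]>90)&(P[...,0]>x0)&(P[...,0]<x1)&(P[...,1]>y0)&(P[...,1]<y1)&(P[...,2]>z0)&(P[...,2]<.35)
    q=P[m]
    if len(q)>50:
        for _ in range(3):
            A=np.c_[q[:,:2],np.ones(len(q))]; k=np.linalg.lstsq(A,q[:,2],rcond=None)[0]; e=abs(A@k-q[:,2]); q=q[e<max(.004,2*np.median(e))]
        print(n,len(q),'slope deg',np.degrees(np.arctan(np.hypot(k[0],k[1]))),'dir',np.degrees(np.arctan2(k[1],k[0])),q.mean(0),q.min(0),q.max(0),rect(q))
cv2.imwrite(f'pics/sc_{sys.argv[1]}.png',np.hstack(f))
E
python3 m2.py d .42 .05 .7 .25 .06
```

```text
t: 5.52
tcp_pos: [0.4886, 0.1621, 0.3157]
eef_rot: [[-0.994, 0.114, 0.001], [0.114, 0.994, 0.0], [-0.001, 0.0, -1.0]]
wrist_force: [0.1, 0.2, -2.1]
gripper_width: 0.0557
gripper_force: 30.0
scene 1155 slope deg 12.097888737060021 dir 176.11255181417883 [0.5772 0.1546 0.0856] [0.5116 0.0849 0.0681] [0.6492 0.2203 0.1027] [578.1 152.4 121.4 132.5  83.4]
side 1257 slope deg 52.85752800868953 dir 179.78986427745087 [0.5439 0.1346 0.1565] [0.4467 0.0685 0.0639] [0.6476 0.2474 0.3283] [550.6 152.6 176.4 193.3  84.4]
```

View pics/sc_d.png

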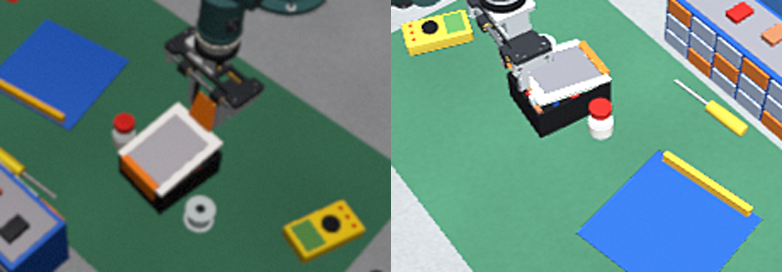

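The lid is tipped 12.1°, with its far edge at the left still under the clip (about (140,175) in the left half). Draw it out.

```bash
python3 -m crank '[[[0.003,0,0],0],[[0.004,0,0],0],[[0.004,0,0],0],[[0.004,0,0],0],[[0.004,0,0],0],[[0.004,0,0],0],[[0.003,0,0],0],[[0,0,0],0],[[0,0,0],0]]' -1 30;python3 m2.py e .42 .05 .7 .25 .06
```

```text
t: 6.75
tcp_pos: [0.4627, 0.165, 0.3155]
eef_rot: [[-0.994, 0.114, 0.0], [0.114, 0.994, 0.0], [-0.0, 0.0, -1.0]]
wrist_force: [-0.6, -0.1, -0.7]
gripper_width: 0.0552
gripper_force: 30.0
scene 1170 slope deg 12.346030966266257 dir 174.29665104703497 [0.5591 0.1559 0.0846] [0.4878 0.0899 0.0686] [0.6246 0.2208 0.1041] [551.  154.7 121.7 137.3  83.4]
side 1305 slope deg 51.81176892738206 dir 179.43165310030952 [0.5251 0.138  0.1505] [0.4209 0.0719 0.0619] [0.6272 0.2497 0.3196] [525.7 154.1 174.3 193.4  83.6]
```

View pics/sc_e.png

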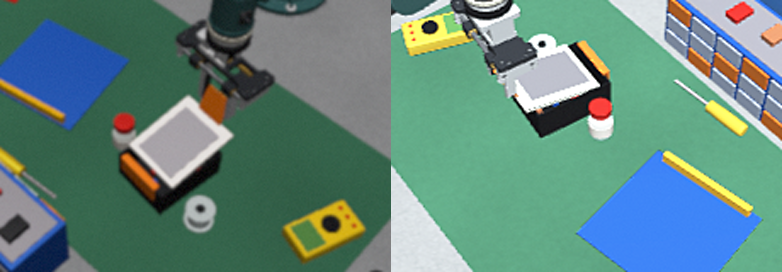

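The far edge is clear of the clip (a dark gap shows at (150,160)) and the tilt holds. Lift.

```bash
python3 -m crank '[[[0,0,-0.004],0],[[0,0,-0.008],0],[[0,0,-0.01],0],[[0,0,-0.012],0],[[0,0,-0.015],0],[[0,0,-0.015],0],[[0,0,-0.015],0],[[0,0,-0.015],0],[[0,0,-0.012],0],[[0,0,-0.008],0],[[0,0,-0.004],0],[[0,0,0],0]]' -1 30;python3 m2.py f .42 .05 .7 .25 .12; python3 - <<'E'
from h import *
c=cam('scene');P=cloud(c);H=hsv(c);z=P[...,2]
m=(H[...,0]<16)&(H[...,1]>150)&(P[...,0]>.6)&(P[...,0]<.68)&(P[...,1]>.08)&(P[...,1]<.2)&(z>.05)&(z<.1)
print('clip',P[m].mean(0),m.sum())
E
```

```text
t: 8.35
tcp_pos: [0.4627, 0.165, 0.4334]
eef_rot: [[-0.994, 0.114, -0.0], [0.114, 0.994, 0.0], [0.0, 0.0, -1.0]]
wrist_force: [-0.0, -0.8, -0.5]
gripper_width: 0.0556
gripper_force: 30.0
scene 1437 slope deg 11.715986771224735 dir 173.3630138994374 [0.5576 0.1546 0.2026] [0.4714 0.0891 0.1863] [0.6243 0.2216 0.2215] [548.8 155.4 122.2 141.6  83. ]
side 971 slope deg 16.084327716520992 dir 171.7833898105984 [0.5658 0.1453 0.2004] [0.4912 0.0864 0.1848] [0.6278 0.2131 0.2178] [558.8 152.9 124.8 128.2  84.3]
clip [0.64457525 0.14446366 0.07070591] 218
```

View pics/sc_f.png

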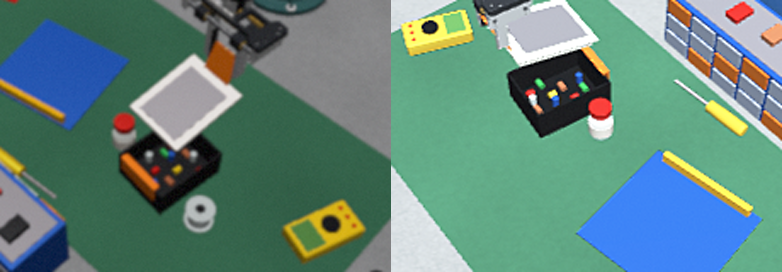

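The lid is off, hanging at 12°. The box (left half, (170,170)) is open and has not moved. I'll turn and carry it over the pad, measuring the stop more closely first.

```bash
cat > stop.py <<'E'
from h import *
np.set_printoptions(suppress=True,precision=4)
R=lambda a:np.array([[np.cos(a),-np.sin(a)],[np.sin(a),np.cos(a)]])
for n in ['scene','side']:
    c=cam(n);P=cloud(c);H=hsv(c);h,s,z=H[...,0],H[...,1],P[...,2]
    g=(abs(P[...,0]-.65)<.06)&(abs(P[...,1]+.16)<.13)&(z<.04)
    y=big(g&(h>=14)&(h<34)&(s>140)); v=H[...,2]
    ct=np.vstack(cv2.findContours(y.astype(np.uint8),0,1)[0]).reshape(-1,2)
    w=onplane(c,ct,.024)[:,:2]-[.5494,-.18]; w=w@R(np.radians(10.8))
    print(n,'stop z=.024 in pad frame, min max',w.min(0)*1000,w.max(0)*1000)
    w=onplane(c,ct,.004)[:,:2]-[.5494,-.18]; w=w@R(np.radians(10.8)); print(n,'z=.004',w.min(0)*1000,w.max(0)*1000)
    b=big((h>105)&(h<125)&(s>150)&(z<.02)&(P[...,1]<.05)&(P[...,0]<.75)&(P[...,0]>.35))
    ct=np.vstack(cv2.findContours(b.astype(np.uint8),0,1)[0]).reshape(-1,2)
    w=(onplane(c,ct,.004)[:,:2]-[.5494,-.18])@R(np.radians(10.8)); print(n,'pad',w.min(0)*1000,w.max(0)*1000)
E
python3 stop.py
python3 -m crank '[[[0,0,0],-6],[[0,0,0],-6],[[0,0,0],-5.3],[[0,0,0],0]]'
python3 -m crank '[[[0.0024,-0.0111,0],0],[[0.0048,-0.0222,0],0],[[0.0073,-0.0333,0],0],[[0.0097,-0.0444,0],0],[[0.0097,-0.0444,0],0],[[0.0097,-0.0444,0],0],[[0.0097,-0.0444,0],0],[[0.0097,-0.0444,0],0],[[0.0073,-0.0333,0],0],[[0.0048,-0.0222,0],0],[[0.0024,-0.0111,0],0],[[0,0,0],0]]'
python3 m2.py g .38 -.35 .7 -.05 .12
```

```text
scene stop z=.024 in pad frame, min max [ 96.5123 -85.7959] [112.6265  92.3862]
scene z=.004 [ 85.1536 -98.3132] [101.538  82.857]
scene pad [-108.617  -108.8484] [108.5081 110.104 ]
side stop z=.024 in pad frame, min max [ 86.3343 -91.5969] [107.2897  89.5136]
side z=.004 [ 98.076  -86.9796] [119.4177  97.469 ]
side pad [-110.2478 -110.4382] [110.5931 109.4514]
t: 9.1
tcp_pos: [0.4626, 0.165, 0.4332]
eef_rot: [[-0.983, -0.186, -0.0], [-0.186, 0.983, -0.0], [0.0, 0.0, -1.0]]
wrist_force: [-0.3, -0.1, -1.3]
gripper_width: 0.0551
gripper_force: 30.0
t: 10.6
tcp_pos: [0.4528, -0.1989, 0.4333]
eef_rot: [[-0.983, -0.185, -0.0], [-0.185, 0.983, 0.0], [0.0, 0.001, -1.0]]
wrist_force: [0.7, 0.4, -0.7]
gripper_width: 0.0554
gripper_force: 30.0
scene 1049 slope deg 11.620082680931104 dir -171.12584791330747 [ 0.5456 -0.1812  0.2029] [ 0.4652 -0.253   0.187 ] [ 0.6165 -0.1101  0.2215] [ 535.5 -182.   147.6  122.4   10.3]
side 796 slope deg 26.430186376661275 dir 168.6453503293912 [ 0.5261 -0.2113  0.2144] [ 0.4359 -0.2556  0.1841] [ 0.6209 -0.1264  0.2911] [ 526.6 -185.5  170.2  120.5   11.5]
```

```bash
python3 -m crank '[[[-0.002,0,0.008],0],[[-0.002,0,0.016],0],[[-0.002,0,0.020],0],[[-0.002,0,0.022],0],[[-0.002,0,0.022],0],[[-0.002,0,0.022],0],[[-0.002,0,0.018],0],[[-0.002,0,0.013],0],[[-0.002,0,0.009],0],[[-0.002,0,0.005],0],[[0,0,0],0],[[0,0,0],0]]'
python3 m2.py h .38 -.35 .7 -.05 .02
```

```text
t: 12.2
tcp_pos: [0.4728, -0.1948, 0.2791]
eef_rot: [[-0.982, -0.187, 0.001], [-0.187, 0.982, -0.001], [-0.001, -0.001, -1.0]]
wrist_force: [0.7, 0.3, -1.6]
gripper_width: 0.0551
gripper_force: 30.0
scene 870 slope deg 11.848727925048602 dir -166.01044398429352 [ 0.5654 -0.1741  0.0486] [ 0.491  -0.2448  0.0278] [ 0.6692 -0.107   0.0665] [ 577.7 -186.7  160.3  145.9    9.9]
side 910 slope deg 51.574225009135446 dir -154.3421772971612 [ 0.5133 -0.2055  0.1598] [ 0.4252 -0.2884  0.0313] [ 0.641  -0.1104  0.2972] [ 534.8 -184.1  196.6  177.2   11.1]
```

View pics/sc_h.png

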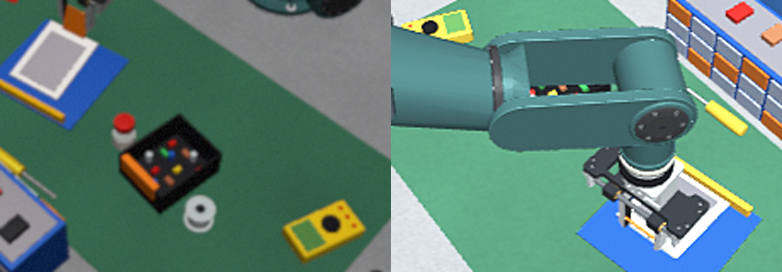

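The lid hangs over the pad, near the stop but not at it (left half: lid (55,60), stop (30,100)). Touch the far edge down, then lower the tab side.

```bash
python3 -m crank '[[[0,0,0.004],0],[[0,0,0.004],0],[[0,0,0.003],0],[[0,0,0.002],0],[[0,0,0.001],0],[[0,0,0],0]]'
python3 -m crank '[[[0.0026,0,0.0053],0],[[0.0027,0,0.0053],0],[[0.0022,0,0.0054],0],[[0.0023,0,0.0055],0],[[0.0018,0,0.0054],0],[[0.0012,0,0.004],0],[[0.0004,0,0.0014],0],[[0,0,0],0],[[0,0,0],0]]'
python3 m2.py i .38 -.35 .7 -.05 .01
```

```text
t: 13.05
tcp_pos: [0.4726, -0.1946, 0.2644]
eef_rot: [[-0.982, -0.187, 0.0], [-0.187, 0.982, 0.0], [-0.0, 0.0, -1.0]]
wrist_force: [-0.5, 0.4, -1.4]
gripper_width: 0.0559
gripper_force: 30.0
t: 14.18
tcp_pos: [0.4595, -0.1971, 0.2324]
eef_rot: [[-0.982, -0.187, -0.001], [-0.187, 0.982, 0.0], [0.001, 0.0, -1.0]]
wrist_force: [-3.5, -0.8, 5.5]
gripper_width: 0.0556
gripper_force: 30.0
scene 756 slope deg 1.0952517264908168 dir -152.3234084339197 [ 0.5649 -0.1732  0.0213] [ 0.4811 -0.2506  0.0162] [ 0.6657 -0.1095  0.0257] [ 572.2 -192.3  152.5  159.1   14.3]
side 981 slope deg 43.65982924943601 dir -158.0654261407427 [ 0.5392 -0.194   0.0806] [ 0.4108 -0.2893  0.0113] [ 0.656  -0.1077  0.222 ] [ 533.2 -185.   218.3  176.4   11. ]
```

```bash
python3 -m crank '[[[-0.002,0,0],0],[[-0.003,0,0],0],[[-0.003,0,0],0],[[-0.003,0,0],0],[[-0.002,0,0],0],[[-0.001,0,0],0],[[0,0,0],0],[[0,0,0],0]]' -1 20
python3 m2.py j .38 -.35 .7 -.05 .01; python3 stop.py|head -1
```

```text
t: 15.28
tcp_pos: [0.473, -0.1948, 0.2324]
eef_rot: [[-0.982, -0.187, -0.002], [-0.187, 0.982, -0.001], [0.002, -0.0, -1.0]]
wrist_force: [-4.1, -0.2, 5.6]
gripper_width: 0.0559
gripper_force: 20.0
scene 766 slope deg 1.5051210678592704 dir -157.50949653001103 [ 0.5782 -0.1705  0.0214] [ 0.4885 -0.2495  0.0164] [ 0.6704 -0.1046  0.0266] [ 579.1 -188.9  137.5  169.2   18.4]
side 936 slope deg 43.85338288754803 dir -157.33599842572707 [ 0.5517 -0.1931  0.0825] [ 0.424  -0.2874  0.0137] [ 0.6489 -0.1096  0.2218] [ 540.  -184.2  205.2  176.2   11.1]
scene stop z=.024 in pad frame, min max [ 95.3109 -85.7959] [112.6265  92.3862]
```

View pics/sc_j.png

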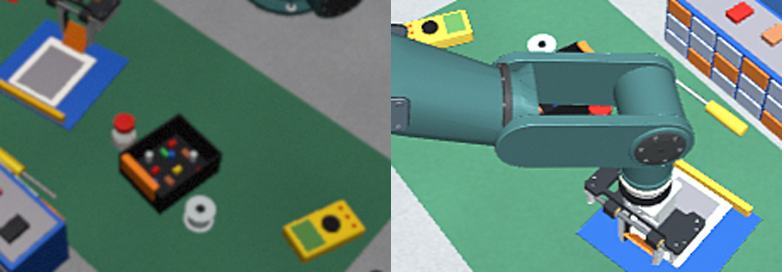

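Flat on the pad, with a small gap left at the stop (left half, near (55,100)). Push on in small steps and watch the force.

```bash
python3 -m crank '[[[-0.001,0,0],0],[[-0.001,0,0],0],[[0,0,0],0]]'|grep -E 'pos|wrist'; python3 -m crank '[[[-0.001,0,0],0],[[0,0,0],0]]'|grep -E 'pos|wrist';python3 -m crank '[[[-0.001,0,0],0],[[0,0,0],0]]'|grep -E 'pos|wrist'
```

```text
tcp_pos: [0.475, -0.1944, 0.2324]
wrist_force: [-4.3, -0.7, 5.3]
tcp_pos: [0.4759, -0.1942, 0.2324]
wrist_force: [-3.8, 0.2, 5.4]
tcp_pos: [0.4769, -0.194, 0.2324]
wrist_force: [-4.6, -0.3, 5.4]
```

```bash
for i in 1; do python3 -m crank '[[[-0.0007,0,0],0],[[0,0,0],0]]'|grep -E 'pos|wrist'; python3 -m crank '[[[-0.0007,0,0],0],[[0,0,0],0]]'|grep -E 'pos|wrist'; done
```

```text
tcp_pos: [0.4776, -0.1939, 0.2324]
wrist_force: [-3.5, -0.8, 5.3]
tcp_pos: [0.4782, -0.1938, 0.2324]
wrist_force: [-4.9, 0.2, 6.7]
```

```bash
python3 -m crank '[[[-0.0006,0,0],0],[[0,0,0],0]]'|grep -E 'pos|wrist_f'; python3 -m crank '[[[-0.0006,0,0],0],[[0,0,0],0]]'|grep -E 'pos|wrist_f'; python3 m2.py k .38 -.35 .7 -.05 .01 | head -1
```

```text
tcp_pos: [0.4785, -0.1937, 0.2324]
wrist_force: [-5.1, -1.0, 6.7]
tcp_pos: [0.4787, -0.1937, 0.2324]
wrist_force: [-7.0, -1.8, 7.2]
scene 739 slope deg 1.3299728602742182 dir -146.3068339040822 [ 0.5803 -0.1688  0.0213] [ 0.4948 -0.2481  0.0163] [ 0.6707 -0.1069  0.026 ] [ 580.4 -189.4  138.5  164.2   17.5]
```

```bash
python3 -m crank '[[[-0.0007,0,0],0],[[-0.0007,0,0],0],[[0,0,0],0],[[0,0,0],0]]'|grep -E 'pos|wrist_f'; python3 -m crank '[[[0,0,0],0],[[0,0,0],0]]' -1 5|grep -E 'pos|wrist_f';  python3 -m crank '[[[0,0,0],0],[[0,0,0],0],[[0,0,0],0],[[0,0,0],0],[[0,0,0],0],[[0,0,0],0]]' 1; python3 -m crank '[[[0,0,-0.004],0],[[0,0,-0.015],0],[[0,0,-0.03],0],[[0,0,-0.03],0],[[0,0,-0.03],0],[[0,0,-0.03],0],[[0,0,-0.03],0],[[0,0,-0.01],0],[[0,0,0],0],[[0,0,0],0]]'|grep -E 'pos|wrist_f'; python3 m1.py l; python3 m2.py l .38 -.35 .7 -.05 .01
```

```text
tcp_pos: [0.4794, -0.1936, 0.2323]
wrist_force: [-9.5, -2.5, 9.9]
tcp_pos: [0.4801, -0.1935, 0.2318]
wrist_force: [-6.4, -2.6, 5.7]
t: 18.95
tcp_pos: [0.4813, -0.193, 0.2322]
eef_rot: [[-0.982, -0.187, 0.0], [-0.187, 0.982, 0.0], [-0.0, 0.0, -1.0]]
wrist_force: [-0.4, -0.3, -0.3]
gripper_width: 0.0942
gripper_force: 0.0
tcp_pos: [0.4811, -0.1929, 0.4097]
wrist_force: [-0.6, -0.5, 0.4]
20.25 [ 0.4811 -0.193   0.4095] [-0.187   0.9824  0.002 ] [-0.3395 -0.6171  0.0863]
 orange [233 167  55   3 164] [ 0.4702 -0.1968  0.0638] [ 0.4643 -0.2233  0.0619] [ 0.476  -0.1702  0.0664] [ 470.2 -196.8    2.5   53.8   10.8]
lid 608 [ 591.1 -420.2   61.6   27.1   36.1] 0.06906844189265171
scene 788 slope deg 0.3275992518573388 dir 129.32841922518523 [ 0.5809 -0.1733  0.0212] [ 0.5075 -0.2498  0.0169] [ 0.6664 -0.0828  0.0253] [ 579.5 -182.5  136.6  171.7   13.8]
side 1997 slope deg 57.22698262213092 dir -158.85861070893688 [ 0.5481 -0.1889  0.0664] [ 0.4338 -0.2855  0.0129] [ 0.6543 -0.1127  0.3495] [ 547.3 -186.8  201.3  167.5   10.3]
```

View pics/w_l.png

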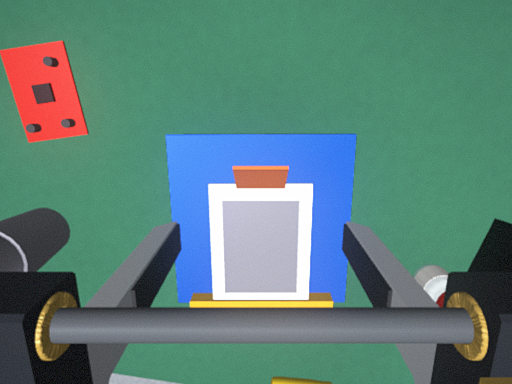

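The lid lies flat and square on the pad: tab at (261,177), far edge at (261,299) against the stop, whose ends are at columns 190 and 333. I'll move the hand back a little and check for a gap at the stop.

```bash
python3 -m crank '[[[0.02,0,-0.01],0],[[0.03,0,-0.01],0],[[0.03,0,0],0],[[0.02,0,0],0],[[0,0,0],0],[[0,0,0],0]]'|grep pos; python3 - <<'E'
import sys; sys.argv=['x','m']
from meas import *
R=np.array([[np.cos(a:=np.radians(10.8)),-np.sin(a)],[np.sin(a),np.cos(a)]])
pf=lambda uv,z:1000*((onplane(c,uv,z)[:,:2]-[.5494,-.18])@R)
near=(abs(P[...,0]-.56)<.16)&(abs(P[...,1]+.18)<.16)
w=big(near&(s<60)&(v>120)&(z<.05)); w=cv2.morphologyEx(w.astype(np.uint8),cv2.MORPH_CLOSE,np.ones((9,9)))
ct=np.vstack(cv2.findContours(w,0,1)[0]).reshape(-1,2); q=pf(ct,.02); print('lid in pad frame',q.min(0),q.max(0),rect(q/1000))
y=big(near&(h>=14)&(h<34)&(s>140)&(z<.04)); b=near&(h>105)&(h<125)&(s>120)
ct=np.vstack(cv2.findContours(y.astype(np.uint8),0,1)[0]).reshape(-1,2); q=pf(ct,.024); print('stop',q.min(0),q.max(0))
us=np.where(w.any(0))[0]
for u in us[4:-4:12]:
    e=np.where(w[:,u])[0].max(); print(u,e,pf([[u,e+.5]],.02)[0],'hsv',H[e-1:e+5,u].tolist())
E
```

```text
tcp_pos: [0.3834, -0.2117, 0.4309]
21.15 [ 0.3836 -0.2117  0.4308] [-0.1875  0.9823  0.0007] [ 0.4764 -0.1573  0.2594]
lid in pad frame [-56.255  -61.9132] [21.2726 58.438 ] [-17.5  -1.7  77.5 120.4   0. ]
stop [ 81.3296 -90.3803] [106.2347  89.149 ]
218 306 [ 22.037  -59.1572] hsv [[0, 0, 255], [0, 0, 255], [105, 7, 224], [117, 27, 84], [113, 52, 79], [115, 36, 92]]
230 306 [ 22.028  -43.0575] hsv [[123, 25, 208], [122, 20, 192], [118, 24, 137], [113, 40, 77], [113, 27, 86], [111, 38, 88]]
242 306 [ 22.0191 -26.9587] hsv [[122, 21, 211], [124, 22, 198], [125, 24, 137], [117, 33, 86], [108, 30, 84], [115, 30, 93]]
254 306 [ 22.0101 -10.8607] hsv [[122, 21, 204], [116, 20, 195], [126, 26, 140], [107, 29, 78], [126, 32, 80], [114, 28, 90]]
266 306 [22.0011  5.2365] hsv [[116, 17, 209], [113, 23, 190], [125, 21, 135], [129, 21, 84], [120, 12, 83], [116, 18, 97]]
278 306 [21.9921 21.3329] hsv [[124, 21, 210], [115, 22, 194], [120, 23, 135], [117, 27, 85], [124, 20, 91], [120, 22, 93]]
290 306 [21.9831 37.4285] hsv [[123, 23, 209], [122, 20, 194], [117, 19, 136], [127, 27, 84], [112, 31, 91], [118, 32, 97]]
302 306 [21.9742 53.5233] hsv [[0, 0, 255], [0, 0, 255], [116, 9, 223], [120, 23, 90], [115, 39, 84], [115, 32, 96]]
```

```bash
python3 -m crank '[[[-0.02,0,0],0],[[-0.03,0,0],0],[[-0.03,0,0],0],[[-0.03,0,0],0],[[-0.03,0,0],0],[[-0.02,0,0],0],[[0,0,0],0],[[0,0,0],0]]'|grep pos; cat > m3.py <<'E'
import sys
from meas import *
R=np.array([[np.cos(a:=np.radians(10.8)),-np.sin(a)],[np.sin(a),np.cos(a)]])
pf=lambda uv,z:1000*((onplane(c,uv,z)[:,:2]-[.5494,-.18])@R)
near=(abs(P[...,0]-.56)<.16)&(abs(P[...,1]+.18)<.16)
w=big(near&(s<60)&(v>120)&(z<.05)); w=cv2.morphologyEx(w.astype(np.uint8),cv2.MORPH_CLOSE,np.ones((9,9)))
ct=np.vstack(cv2.findContours(w,0,1)[0]).reshape(-1,2); q=pf(ct,.02); print('lid in pad frame',q.min(0),q.max(0),rect(q/1000))
y=big(near&(h>=14)&(h<34)&(s>140)&(z<.04))
ct=np.vstack(cv2.findContours(y.astype(np.uint8),0,1)[0]).reshape(-1,2); q=pf(ct,.024); print('stop',q.min(0),q.max(0))
us=np.where(w.any(0))[0]
for u in us[4:-4:20]:
    e=np.where(w[:,u])[0].max(); print(u,e,pf([[u,e+.5]],.02)[0],'hsv',H[e-1:e+4,u].tolist())
E
python3 m3.py n
```

```text
tcp_pos: [0.5406, -0.1815, 0.4306]
22.2 [ 0.5402 -0.1816  0.431 ] [-0.1872  0.9823  0.0003] [ 0.2063  0.2585 -0.1431]
lid in pad frame [-55.5079 -87.4382] [94.8675 58.4948] [ 19.7 -14.5 150.3 145.9   0.1]
stop [ 88.8232 -89.9519] [106.8384  88.848 ]
197 243 [ 90.0718 -82.3257] hsv [[112, 152, 220], [171, 25, 130], [18, 151, 145], [18, 145, 146], [19, 139, 145]]
217 247 [ 95.5543 -57.1298] hsv [[0, 0, 255], [113, 8, 251], [17, 97, 150], [23, 184, 235], [26, 178, 255]]
237 247 [ 95.5311 -31.6643] hsv [[0, 0, 255], [110, 6, 251], [17, 100, 156], [21, 192, 233], [26, 181, 255]]
257 247 [95.5079 -6.2005] hsv [[0, 0, 255], [107, 7, 251], [19, 101, 152], [21, 192, 234], [25, 189, 255]]
277 247 [95.4847 19.2616] hsv [[0, 0, 255], [109, 8, 253], [21, 91, 162], [21, 193, 236], [26, 186, 255]]
297 247 [95.4616 44.7219] hsv [[0, 0, 255], [107, 7, 255], [18, 78, 182], [21, 189, 236], [25, 187, 255]]
```

View pics/w_n.png

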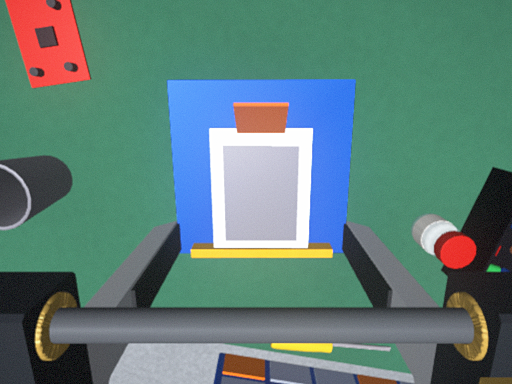

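The white far edge meets the yellow stop along row 247 with no blue between them. It measures x = 95.5 mm against 95 for the stop, square, and about 1 mm off the middle. The hand is clear, so I'll hand in.

```bash
python3 -c "
from rig import finish_job; print(finish_job())"
```

```text
the job is handed in; nothing more can be done
None
```

The lid is off the box and lying flat on the blue pad, tab up, released with its far edge square against the yellow stop and about 1 mm off its middle; I saw no sign that the box or anything else moved, and I handed in at about 22 s.

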